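# Stand the fallen capsule bin up and empty the scoop into it

### The job

The tall capsule bin has fallen over: tilt it up on its foot, without lifting the foot off the counter or dragging it elsewhere, until it stands upright on the spot. Then pick up the scoop by its handle, tip all three used coffee capsules out over its open edge into the bin, and put the empty scoop back flat on its rubber mat. Leave the other things on the counter where they are.

Things in the scene. Friction and masses are not known exactly. Their poses are not given: they have to be found in the camera images.
- bin_center (a point): Centre of the tall open bin of dark sheet steel, black band at its foot, bright rim: 84 (own x) x 62 (own y) x 220 mm (own z, closed foot to open mouth), walls 3 mm, floor 5 mm, 0.35 to 0.55 kg. At the start it lies on its +x face: own z level, foot to mouth, mouth roughly to +y; own x straight down; the 62 mm width level. Upright, own z points up.
- bin_heel (a point): Middle of the bin's foot edge that touches the counter while it lies (own x = +42 mm, 110 mm from the centre towards the foot): the edge to pivot on. It stays on the counter (never over 30 mm up) and ends within 50 mm of where it was.
- scoop_handle (a point): Grip point in the middle of the scoop's white handle, a straight bar 14 mm wide (own y), 22 mm high (own z) and 92 mm long, running back from the pan's back wall. Own x points from handle to open edge, own z up. The point lies 40 mm above the scoop's underside, 40 mm behind the back wall, 160 mm behind the open edge. Scoop 0.14 kg, aluminium.
- scoop_lip (a point): Middle of the scoop's open front edge, on the pan floor's upper face (4 mm above the underside). The flat pan is 120 mm long, 52 mm wide (inside 46 mm), with side lips 26 mm high, a back wall 51 mm high and no lip at the front.
- mat_center (a point): Centre of the top of the black rubber mat on which the scoop lies, 300 mm (own x) by 160 mm by 3 mm, fixed.
- cap0 (a point): Centre of a used coffee capsule, a small brass-coloured cup 32 mm across its rim and 26 mm high, 14 g, standing rim down in a row in the scoop's pan.
- cap1 (a point): Centre of a used coffee capsule, a small brass-coloured cup 32 mm across its rim and 26 mm high, 14 g, standing rim down in a row in the scoop's pan.
- cap2 (a point): Centre of a used coffee capsule, a small brass-coloured cup 32 mm across its rim and 26 mm high, 14 g, standing rim down in a row in the scoop's pan.
- cutlery_pot_mid (a point): Bystander, leave it alone: an empty steel cutlery cup, 76 mm across, 120 mm high. The point is on its axis, 60 mm above its foot.
- sauce_mid (a point): Bystander, leave it alone: a white sauce bottle, 52 mm across, 170 mm high. The point is on its axis, 80 mm above its foot.
- salt_mid (a point): Bystander, leave it alone: a small steel shaker, 36 mm across, 55 mm high. The point is on its axis, 27.5 mm above its foot.
- pepper_mid (a point): Bystander, leave it alone: a small steel shaker, 36 mm across, 55 mm high. The point is on its axis, 27.5 mm above its foot.
- paper_cup_mid (a point): Bystander, leave it alone: a paper cup, 76 mm across, 90 mm high. The point is on its axis, 45 mm above its foot.
- jar_mid (a point): Bystander, leave it alone: an amber glass jar, 72 mm across, 100 mm high. The point is on its axis, 50 mm above its foot.
- dish_mid (a point): Bystander, leave it alone: a small white dish, 60 mm across, 30 mm high. The point is on its axis, 15 mm above its foot.
Mind the look-alikes: they are no part of the job. What is shaped like the part that bears scoop_handle but blue is not meant. Leave any blue look-alike of the part that bears bin_center alone.

How it is judged:
By the outcome, as a careful person would: the job done as asked, in the order asked, and still so for the second after the job is handed in, with the robot touching nothing.
It also fails if it takes over 72 s, if anything falls off the work surface, if the arm or the gripper's body presses on something with over 40 N, if the wrist force passes 120 N, or if a joint passes its speed limit or range.

### The arm

A 6-joint arm with a two-finger parallel gripper is mounted at the origin on the work surface. World frame = base frame: x ahead of the robot, y to its left, z up, the work surface at z = 0. Lengths are in mm, angles in rad, forces in N, time in s.
With the tool pointing down it reaches from about 300 to 775 mm from the base axis. Payload 14.6 kg.
Tool frame: the origin (TCP) lies between the finger pads; the fingertips stand 8 mm ahead of it and the grasp point (between the pads) lies 11 mm behind it; z points along the fingers, y is the direction in which the jaws open and shut (so a half turn about z gives the same grasp; the last joint's range is limited). The gripper opens to 94 mm and grips with 3 to 60 N. Pads are 16 mm wide; open, the fingers measure 119 mm over their backs; the gripper's body (75 mm by 177 mm) begins 78 mm behind the grasp point.
Start: joints at [-1.2, 0.3, 1.521, -0, 1.321, -0.067], TCP at [233.163, -498.121, 213.446] pointing down, gripper open.
Joint ranges: [-3.03, 3.03], [-0.79, 2.21], [0.23, 2.52], [-1.04, 4.18], [0, 3.07], [-2.55, 2.55]. Speed limits (rad/s): [2.22, 2.22, 2.57, 3.14, 3.14, 3.14].

### API

Orientations are given as [roll, pitch, yaw] about the fixed x, y, z axes, in that order (R = Rz(yaw) Ry(pitch) Rx(roll)).
In Python, from cell import manip gives the robot as it stands. The module is installed in compiled form; this text tells all that it offers.
- The arm moves only by the tool send_rows, never from a script. Its argument "series" is a list that holds one entry, the list of rows, each a list of 5 numbers: the opening, from 0 (shut) to 1 (fully open), then the shift along the tool's x, y, z in mm, then the turn about the tool's z in degrees. In form: [[[gripper, dx, dy, dz, roll], ...]]. A call has 1 to 10 rows; each row is the pose to reach, as a shift and turn from the pose commanded when the call began, along the tool's axes at that moment; what a row does not reach only later rows make up. A row lasts 1/10 s, in which the tool goes at most 50 mm and 8.59 degrees, less where a joint would pass 70% of its speed; a pose out of reach is approached as far as the arm can. A call with a gripper value outside its range is refused whole. The fingers move at their own pace and stop on an object; "newtons" is the grip in N (left out, the last holds). Time passes only in rows, so rows that repeat a pose let the fingers close. It gives the time, the measured TCP pose, the force and the opening at its end, in the units of the state.
- manip.read_state(): the state, without advancing time (a new reading comes with each control period).
- manip.camera(name): name is "scene" or "side" or "wrist"; returns a dict with "img" (400x640x3 uint8, red, green, blue), "vfov" (degrees; the focal length in pixels is half the picture's height over the tangent of half this angle, whatever the lens; pixels are square), "cx", "cy" (the principal point, pixels), "dist" ([k1, k2, p1, p2, k3] as OpenCV has them; the pictures are not rectified), "pose" (4x4, takes a point from camera to world coordinates); the wrist camera has in their place "T_tool_cam" (4x4, takes a point from camera to tool coordinates, whose origin is the TCP and whose axes are the flange's). Camera axes: x right, y down, z forward; pixel columns grow to the right and rows downward; lengths in mm; the calibration is good to about 2 mm. A picture is of the moment at which its call begins: read the wrist's pose just before it. There is no depth.
- manip.sign_off(): hands the job in, once; it reports no verdict.
Trained networks look in a picture, given as the dict that the camera call returned (one of the last four; its "shot" number tells which), for a name from the list of things; names that differ only in an ending like _2 or _b are one class to them, and where a whole thing is asked for, a point or a joint stands for the part that bears it (a point fixed in the world has none). Each returns a list of dicts, best first, with "conf" (0 to 1); they miss things now and then, are a little off and sometimes report something else, mostly with a low value. They report only what shows in the picture. A call takes as long as a camera call. They do not tell look-alikes from the thing itself.
- manip.find_in(target, picture): "rect" ([left, top, width, height] in pixels, round what is visible of it).
- manip.silhouettes(target, picture): "pixels" (400x640 bool, what is visible of it) and "rect" ([left, top, width, height] in pixels, round what is visible of it).
The state is a dict: "clock": time; "joints": joint angles; "qd": joint speeds; "effort": joint torques, N m; "eef_pos": TCP position; "eef_rot": TCP orientation; "wrist_force": force on the tool from outside, world axes, zero at the start; "moment": the same for the moment, N m; "finger_gap": finger opening in mm.
Only numpy, scipy, OpenCV 4.12 (cv2) and the standard library are available. Lean on these libraries where they do the work, as an engineer would, in place of code of your own. Each camera call takes 0.05 s, during which the arm holds its last target. There are 200 camera calls.

## Working session

There is one attempt and no reset: what is moved stays moved. The work goes in short steps, Python scripts to look and compute and a tool call to move; the robot and the scene stay as the last step left them, time stands still between calls to the robot, and variables do not carry over. Pictures are saved under pics/ and viewed, about 8 in all and at most 12, crops included, and the job is handed in when it is done.

Besides the shell and the picture viewer there is one more tool, called as a command line: name --argument value ..., lists and objects as JSON in quotes. send_rows: Moves the arm, as the interface text tells. Its arguments: {"type":"object","properties":{"series":{"type":"array"},"newtons":{"type":"number"}},"required":["series"]}

```bash
mkdir -p pics; cat > h.py <<'E'
import numpy as np, cv2
from cell import manip
from scipy.spatial.transform import Rotation as R
def K(p):
    f=200/np.tan(np.radians(p["vfov"])/2); return np.array([[f,0,p["cx"]],[0,f,p["cy"]],[0,0,1.]])
def tool():
    s=manip.read_state(); T=np.eye(4); T[:3,:3]=R.from_euler('xyz',s["eef_rot"]).as_matrix(); T[:3,3]=s["eef_pos"]; return T
def cam(n,save=None):
    T=tool(); p=manip.camera(n)
    if n=="wrist": p["pose"]=T@np.array(p["T_tool_cam"])
    p["pose"]=np.array(p["pose"])
    if save: cv2.imwrite(f"pics/{save}.png",cv2.cvtColor(p["img"],cv2.COLOR_RGB2BGR))
    return p
def ray(p,uv):
    x=cv2.undistortPoints(np.array(uv,float).reshape(-1,1,2),K(p),np.array(p["dist"],float)).reshape(-1,2)
    d=np.c_[x,np.ones(len(x))]@p["pose"][:3,:3].T
    return p["pose"][:3,3],d
def onz(p,uv,z):
    o,d=ray(p,uv); return o+d*((z-o[2])/d[:,2])[:,None]
def proj(p,X):
    M=np.linalg.inv(p["pose"]); 
    return cv2.projectPoints(np.array(X,float).reshape(-1,1,3),cv2.Rodrigues(M[:3,:3])[0],M[:3,3],K(p),np.array(p["dist"],float))[0].reshape(-1,2)
def corners(m,n=4):
    r=cv2.minAreaRect(np.argwhere(m)[:,::-1].astype(np.float32)); return cv2.boxPoints(r)
E
cat > a.py <<'E'
from h import *
np.set_printoptions(precision=1,suppress=True)
print(manip.read_state())
for n in ("scene","side"):
    p=cam(n,n+"0"); print(n,p["vfov"],p["pose"].round(2).tolist())
    for t in ("bin_center","scoop_handle","cap0","mat_center","cutlery_pot_mid","sauce_mid","salt_mid","paper_cup_mid","jar_mid","dish_mid"):
        for r in manip.find_in(t,p)[:4]:
            x,y,w,h=r["rect"]; print(t,round(r["conf"],2),r["rect"],onz(p,[[x+w/2,y+h]],0)[0])
E
python3 a.py
```

```text
{'clock': 0.0, 'joints': array([-1.2,  0.3,  1.5,  0. ,  1.3, -0.1]), 'qd': array([ 0., -0., -0., -0., -0.,  0.]), 'effort': array([  0. , -53.2, -35.3,   0.1,   0. ,  -0. ]), 'eef_pos': array([ 233.1, -497.9,  212.9]), 'eef_rot': array([-3.1, -0. ,  0.4]), 'wrist_force': array([ 0.9,  0.8, -0.1]), 'moment': array([-0., -0., -0.]), 'finger_gap': 94.15075075587626}
scene 50.79089126663035 [[-0.13, 0.8, -0.59, 1325.54], [0.99, 0.1, -0.09, 256.89], [-0.01, -0.59, -0.81, 1225.86], [0.0, 0.0, 0.0, 1.0]]
bin_center 0.76 [314.4, 214.4, 70.4, 38.4] [635.2 240.7   0. ]
bin_center 0.62 [395.4, 152.2, 51.5, 55.8] [423.9 476.    0. ]
scoop_handle 0.76 [326.2, 182.7, 53.3, 25.5] [453.8 235.7   0. ]
scoop_handle 0.59 [209.7, 186.6, 20.3, 58.1] [ 657.5 -195.1    0. ]
cap0 0.63 [215.1, 211.7, 7.4, 8.2] [ 560.3 -226.2    0. ]
cap0 0.55 [215.6, 225.8, 8.5, 9.0] [ 619.5 -205.8    0. ]
cap0 0.54 [214.1, 221.2, 8.1, 6.5] [ 592.1 -219.5    0. ]
mat_center 0.77 [195.0, 188.3, 58.6, 75.5] [ 725.6 -161.     0. ]
cutlery_pot_mid 0.76 [225.0, 249.4, 30.7, 37.7] [799.3 -88.8   0. ]
cutlery_pot_mid 0.2 [312.0, 2
[... 1113 characters left out ...]
t_center 0.73 [301.1, 273.3, 135.8, 71.8] [ 544.1 -318.9   -0. ]
cutlery_pot_mid 0.93 [420.8, 215.1, 32.6, 54.5] [ 770.6 -120.8    0. ]
cutlery_pot_mid 0.38 [396.6, 161.4, 23.3, 54.9] [754.   94.5   0. ]
sauce_mid 0.94 [394.6, 161.6, 24.5, 54.8] [749.8  94.7   0. ]
sauce_mid 0.42 [325.7, 152.8, 33.4, 66.3] [562.6 113.5   0. ]
salt_mid 0.7 [328.1, 228.3, 15.5, 22.0] [522.   -7.8  -0. ]
paper_cup_mid 0.55 [390.6, 157.1, 13.7, 36.8] [750.1 199.7   0. ]
jar_mid 0.9 [436.0, 270.2, 31.9, 48.3] [ 756.4 -279.3    0. ]
dish_mid 0.81 [299.8, 236.7, 20.4, 21.2] [449.2 -24.9   0. ]
dish_mid 0.63 [377.6, 229.1, 14.4, 21.9] [652.  -31.8   0. ]
dish_mid 0.57 [376.0, 301.8, 9.9, 10.2] [ 593.1 -230.9    0. ]
```

```bash
python3 -c "
import cv2,numpy as np
a=cv2.imread('pics/scene0.png');b=cv2.imread('pics/side0.png');cv2.imwrite('pics/both0.png',cv2.resize(np.vstack([a,b]),(480*1,600)))"
```

```text
(no output)
```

View pics/scene0.png

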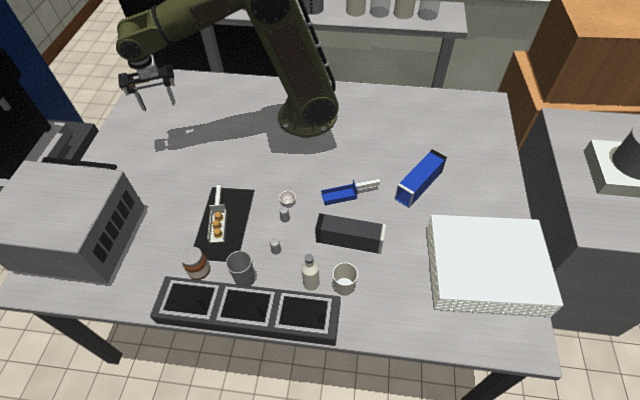

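View pics/side0.png

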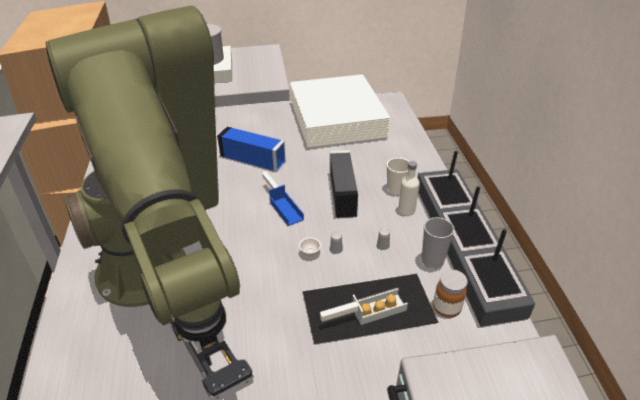

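The scene view shows the dark bin at (350,233), foot on the left and bright rim on the right. The white scoop with three capsules is on the black mat at (217,215). The blue scoop and blue bin, at (350,190) and (420,178), are decoys. Tool tilt can't be commanded, so both tilts have to come from pivoting in the pads. Next I'll fit the bin and scoop poses to their silhouettes.

```bash
cat >> h.py <<'E'
from scipy.optimize import minimize
def box(x0,x1,y0,y1,z0,z1): return np.array([[x,y,z] for x in(x0,x1) for y in(y0,y1) for z in(z0,z1)],float)
BIN=[box(-110,110,-31,31,0,84)]            # lying: local x = own z
BINUP=[box(-42,42,-31,31,0,220)]
SCOOP=[box(40,160,-26,26,-40,-14),box(40,43,-26,26,-40,11),box(-52,40,-7,7,-11,11)] # origin grip point
def place(parts,x,y,yaw,z=0): 
    M=R.from_euler('z',yaw).as_matrix(); return [q@M.T+[x,y,z] for q in parts]
def render(p,parts):
    m=np.zeros((1600,2560),np.uint8)
    for q in parts: cv2.fillConvexPoly(m,cv2.convexHull((proj(p,q)*4).astype(np.int32)),1)
    return cv2.resize(m.astype(np.float32),(640,400),interpolation=cv2.INTER_AREA)
def fit(views,parts,x0,z=0):
    def c(v):
        s=0
        for p,m in views:
            r=render(p,place(parts,v[0],v[1],v[2]/100,z)); s+=1-np.minimum(r,m).sum()/np.maximum(r,m).sum()
        return s/len(views)
    a=np.array([x0[0],x0[1],x0[2]*100]); best=None
    for _ in range(2):
        S=np.vstack([a]+[a+d for d in np.diag([20,20,15.])]); o=minimize(c,a,method='Nelder-Mead',options=dict(initial_simplex=S,xatol=.2,fatol=1e-4)); a=o.x
    return np.array([a[0],a[1],a[2]/100]),o.fun
def mask(t,p,uv,extra=()):
    m=np.zeros((400,640),np.float32)
    c=[r for r in manip.silhouettes(t,p) if np.hypot(r["rect"][0]+r["rect"][2]/2-uv[0],r["rect"][1]+r["rect"][3]/2-uv[1])<25]
    if c: m=np.maximum(m,c[0]["pixels"])
    for e in extra:
        for r in manip.silhouettes(e,p):
            if r["conf"]>.3: m=np.maximum(m,r["pixels"])
    return m.astype(np.float32)
E
cat > b.py <<'E'
from h import *
np.set_printoptions(precision=3,suppress=True)
a=cam("scene"); b=cam("side")
vb=[(a,mask("bin_center",a,(350,233))),(b,mask("bin_center",b,(344,183)))]
vs=[(a,mask("scoop_handle",a,(219,215),["cap0"])),(b,mask("scoop_handle",b,(363,307),["cap0"]))]
print([m.sum() for _,m in vb+vs])
for w in (vb,vb[:1],vb[1:]): print("bin",fit(w,BIN,(590,240,1.5)))
for w in (vs,vs[:1],vs[1:]): print("scoop",fit(w,SCOOP,(490,-250,.3),43))
from itertools import product
def tri(t,A,B,z):
    print(t,onz(a,[A],z)[0],onz(b,[B],z)[0])
tri("cap0",(219,216),(366,308),20)
tri("salt",(286,212),(336,240),27);tri("dish",(288,199),(310,247),15);tri("pepper",(275,246),(384,240),27)
tri("sauce",(308,271),(408,190),80);tri("pot",(240,268),(437,243),60);tri("jar",(196,264),(452,294),50);tri("cup",(345,278),(398,177),45)
E
python3 b.py
```

```text
[np.float32(1951.0), np.float32(1542.0), np.float32(682.0), np.float32(1441.0)]
bin (array([586.971, 235.405,   1.481]), np.float64(0.056917935609817505))
bin (array([587.323, 237.009,   1.475]), np.float64(0.04247981309890747))
bin (array([585.52 , 228.172,   1.479]), np.float64(0.042302727699279785))
scoop (array([ 493.329, -239.739,    0.211]), np.float64(0.20760050415992737))
scoop (array([ 493.822, -236.347,    0.202]), np.float64(0.11773824691772461))
scoop (array([ 493.065, -244.622,    0.189]), np.float64(0.12973135709762573))
cap0 [ 556.857 -222.103   20.   ] [ 555.734 -228.375   20.   ]
salt [516.934   7.582  27.   ] [524.222   4.099  27.   ]
dish [452.109   1.98   15.   ] [453.069   0.834  15.   ]
pepper [654.965  -3.776  27.   ] [651.448 -16.738  27.   ]
sauce [757.548 123.399  80.   ] [751.55  117.517  80.   ]
pot [763.19  -88.533  60.   ] [773.934 -82.957  60.   ]
jar [ 761.594 -231.949   50.   ] [ 759.542 -245.165   50.   ]
cup [749.69  235.377  45.   ] [754.901 225.486  45.   ]
```

```bash
cat >> h.py <<'E'
def delta(x,y,z,yaw=None):
    T=tool(); d=T[:3,:3].T@(np.array([x,y,z])-T[:3,3]); cy=np.arctan2(T[1,0],T[0,0]); s=manip.read_state()
    dr=0 if yaw is None else np.degrees((cy-yaw+np.pi)%(2*np.pi)-np.pi)
    print("t",round(float(s["clock"]),2),"tcp",T[:3,3].round(1),"yaw",round(cy,3),"rot",np.array(s["eef_rot"]).round(3),"gap",round(float(s["finger_gap"]),1),"-> d",d.round(1),"roll",round(dr,1),"j",np.array(s["joints"]).round(2),"F",np.array(s["wrist_force"]).round(1))
E
python3 -c "
from h import *
delta(592,250,280,1.48)"
```

```text
t 1.5 tcp [ 233.2 -498.1  213.4] yaw 0.438 rot [ 3.142 -0.     0.438] gap 94.1 -> d [ 642.1 -525.5  -66.5] roll -59.7 j [-1.2   0.3   1.52  0.    1.32 -0.07] F [ 0.9 -0.6  0. ]
```

send_rows --series '[[[1,35,-28,-10,-6],[1,70,-56,-20,-12],[1,105,-84,-30,-18],[1,140,-112,-40,-24],[1,175,-140,-50,-30],[1,210,-168,-60,-36],[1,245,-196,-66,-42],[1,280,-224,-66,-48],[1,315,-252,-66,-54],[1,321,-263,-66,-60]]]'

```text
clock: 2.5
eef_pos: [413.5, -120.9, 279.5]
eef_rot: [3.141, -0.0, 1.492]
wrist_force: [0.3, -0.6, 0.9]
finger_gap: 94.1
```

```bash
python3 -c "
from h import *
delta(592,250,280,1.48)"
```

```text
t 2.5 tcp [ 413.5 -120.9  279.5] yaw 1.492 rot [ 3.141 -0.     1.492] gap 94.1 -> d [ 3.837e+02  1.489e+02 -3.000e-01] roll 0.7 j [-0.37 -0.02  1.73  0.    1.43 -0.29] F [ 0.3 -0.6  0.9]
```

send_rows --series '[[[1,43,17,0,0.6],[1,86,33,0,0.6],[1,129,50,0,0.6],[1,172,67,0,0.6],[1,215,83,0,0.6],[1,258,100,0,0.6],[1,301,117,0,0.6],[1,344,133,0,0.6],[1,384,149,0,0.6],[1,384,149,0,0.6]]]'

```text
clock: 3.5
eef_pos: [594.3, 249.9, 277.3]
eef_rot: [-3.139, 0.001, 1.478]
wrist_force: [-0.6, -0.8, -0.8]
finger_gap: 93.9
```

```bash
cat > c.py <<'E'
from h import *
np.set_printoptions(precision=3,suppress=True)
p=cam("wrist","w1"); print(p["vfov"],p["T_tool_cam"])
rs=manip.silhouettes("bin_center",p); print([(r["rect"],r["conf"]) for r in rs])
m=rs[0]["pixels"].astype(np.float32); print(fit([(p,m)],BIN,(587,234,1.48)))
delta(592,294,31,1.48)
E
python3 c.py
```

```text
70.73002669188827 [[   0.      -0.957   -0.289   84.8  ]
 [   1.       0.      -0.      -1.123]
 [   0.      -0.289    0.957 -170.766]
 [   0.       0.       0.       1.   ]]
[([290.2, 110.7, 51.9, 159.0], 0.69), ([352.2, 380.4, 11.8, 3.4], 0.67), ([416.5, 346.9, 36.0, 36.7], 0.26)]
(array([585.259, 233.202,   1.483]), np.float64(0.018249332904815674))
t 3.6 tcp [593.6 246.5 278.6] yaw 1.476 rot [-3.14   0.001  1.476] gap 94.0 -> d [ 47.3  -5.9 247.5] roll -0.2 j [ 0.34  0.48  1.12 -0.    1.54  0.43] F [ 0.6 -0.6 -0.5]
```

View pics/w1.png

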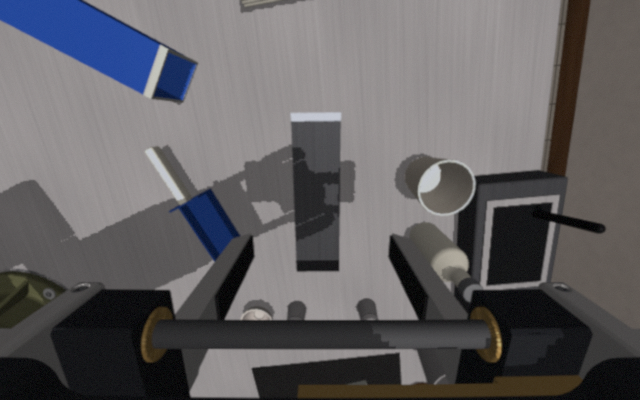

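send_rows --series '[[[1,20,-4,20,0],[1,44,-7,60,0],[1,44,-7,105,0],[1,44,-7,150,0],[1,44,-7,160,0],[1,44,-7,160,0],[1,44,-7,160,0]]]'

```text
clock: 4.3
eef_pos: [592.1, 290.3, 122.5]
eef_rot: [3.138, -0.002, 1.474]
wrist_force: [-0.1, 0.1, 1.0]
finger_gap: 94.3
```

```bash
python3 -c "
from h import *
delta(590.8,293.3,31,1.483)"
```

```text
t 4.3 tcp [592.1 290.3 122.5] yaw 1.474 rot [ 3.138e+00 -2.000e-03  1.474e+00] gap 94.3 -> d [ 2.7 -1.9 91.5] roll -0.5 j [ 0.4   0.62  1.28 -0.    1.24  0.5 ] F [-0.1  0.1  1. ]
```

send_rows --series '[[[1,3,-2,40,-0.5],[1,3,-2,70,-0.5],[1,3,-2,91,-0.5],[1,3,-2,91,-0.5],[0.5,3,-2,91,-0.5],[0.5,3,-2,91,-0.5],[0.5,3,-2,91,-0.5],[0.5,3,-2,91,-0.5],[0.5,3,-2,91,-0.5],[0.5,3,-2,91,-0.5]]]' --newtons 10

```text
clock: 5.3
eef_pos: [589.7, 293.8, 29.4]
eef_rot: [3.14, -0.001, 1.483]
wrist_force: [-0.2, 0.1, 5.8]
finger_gap: 62.2
```

```bash
python3 -c "
from h import *
delta(590.8,293.3,31,1.483)
# arc: grasp rel heel (170,42)
for a in range(0,96,5):
    t=np.radians(a); print(a,(170*np.cos(t)-42*np.sin(t)-170).round(),(-(170*np.sin(t)+42*np.cos(t)-42)).round(),end='; ')"
```

```text
t 5.3 tcp [589.7 293.8  29.4] yaw 1.483 rot [ 3.140e+00 -1.000e-03  1.483e+00] gap 62.2 -> d [-0.4  1.1 -1.6] roll 0.0 j [ 0.41  0.73  1.33 -0.    1.08  0.49] F [-0.2  0.1  5.8]
0 0.0 -0.0; 5 -4.0 -15.0; 10 -10.0 -29.0; 15 -17.0 -43.0; 20 -25.0 -56.0; 25 -34.0 -68.0; 30 -44.0 -79.0; 35 -55.0 -90.0; 40 -67.0 -99.0; 45 -79.0 -108.0; 50 -93.0 -115.0; 55 -107.0 -121.0; 60 -121.0 -126.0; 65 -136.0 -130.0; 70 -151.0 -132.0; 75 -167.0 -133.0; 80 -182.0 -133.0; 85 -197.0 -131.0; 90 -212.0 -128.0; 95 -227.0 -124.0;
```

send_rows --series '[[[0.5,-4,0,-15,0],[0.5,-10,0,-29,0],[0.5,-17,0,-43,0],[0.5,-25,0,-56,0],[0.5,-34,0,-68,0],[0.5,-44,0,-79,0],[0.5,-55,0,-90,0],[0.5,-67,0,-99,0],[0.5,-67,0,-99,0]]]'

```text
clock: 6.2
eef_pos: [584.0, 225.4, 129.1]
eef_rot: [3.14, -0.001, 1.482]
wrist_force: [1.1, 0.9, 1.8]
finger_gap: 62.0
```

```bash
python3 -c "
from h import *
delta(590.8,293.3,31,1.483)
p=cam('side','s2'); cv2.imwrite('pics/s2c.png',cv2.resize(cv2.cvtColor(p['img'],4)[80:280,220:500],None,fx=2.5,fy=2.5))
p=cam('scene')"
```

```text
t 6.2 tcp [584.  225.4 129.1] yaw 1.482 rot [ 3.140e+00 -1.000e-03  1.482e+00] gap 62.0 -> d [68.2  0.6 98.1] roll -0.1 j [ 0.31  0.54  1.38 -0.    1.22  0.4 ] F [1.1 0.9 1.8]
```

View pics/s2c.png

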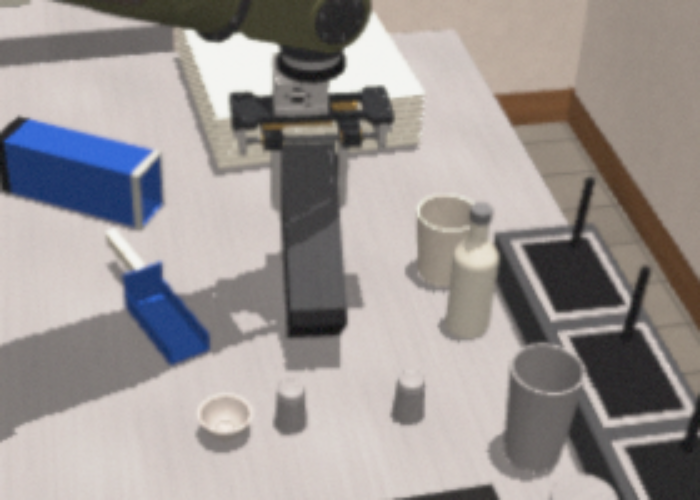

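```bash
cat > d.py <<'E'
from h import *
# bin pose: heel pos (x,y,z), tilt t about own y; fit t, heel y, heel z
def binparts(hx,hy,hz,t,yaw=1.483):
    q=box(0,220,-31,31,0,84); c,s=np.cos(t),np.sin(t)
    q=np.c_[q[:,0]*c-q[:,2]*s,q[:,1],q[:,0]*s+q[:,2]*c]
    return [q@R.from_euler('z',yaw).as_matrix().T+[hx,hy,hz]]
V=[]
for n in ("side","scene"):
    p=cam(n); m=max(manip.silhouettes("bin_center",p),key=lambda r:(r["pixels"]*render(p,binparts(576,124,0,.8))).sum()); V.append((p,m["pixels"].astype(np.float32))); print(m["rect"],m["conf"])
def c(v):
    s=0
    for p,m in V:
        r=render(p,binparts(v[0],v[1],v[2],v[3]/100)); s+=1-np.minimum(r,m).sum()/np.maximum(r,m).sum()
    return s
import sys
for t0 in (20,70,140):
    a=np.array([576,124,0,t0]);S=np.vstack([a]+[a+d for d in np.diag([15,15,10,20.])])
    o=minimize(c,a,method='Nelder-Mead',options=dict(initial_simplex=S,xatol=.3,fatol=1e-4)); print(o.x.round(1),round(float(o.fun),3),"tilt deg",np.degrees(o.x[3]/100).round(1))
E
python3 d.py
```

```text
[211.9, 126.1, 73.8, 45.4] 0.65
[302.6, 200.8, 74.3, 41.9] 0.62
[575.4 139.3  -3.4  66.8] 1.261 tilt deg 38.3
[577.2 139.4  -0.6  66.7] 1.261 tilt deg 38.2
[586.5 143.3   8.6  70.1] 1.273 tilt deg 40.1
```

```bash
python3 -c "
from h import *
p=cam('side')
print(onz(p,[[335,213],[345.5,213],[355,212]],0).round(1)); 
for t in (0,.67,.7): print(proj(p,[[576,124,0],[576,139,0]]).round(1))
i=cv2.cvtColor(p['img'],4)[150:230,310:380]; cv2.imwrite('pics/s3c.png',cv2.resize(i,None,fx=8,fy=7,interpolation=cv2.INTER_CUBIC))"
```

```text
[[546.1 143.3   0. ]
 [576.4 138.3   0. ]
 [604.8 138.2   0. ]]
[[346.3 216.2]
 [345.3 212.9]]
[[346.3 216.2]
 [345.3 212.9]]
[[346.3 216.2]
 [345.3 212.9]]
```

View pics/s3c.png

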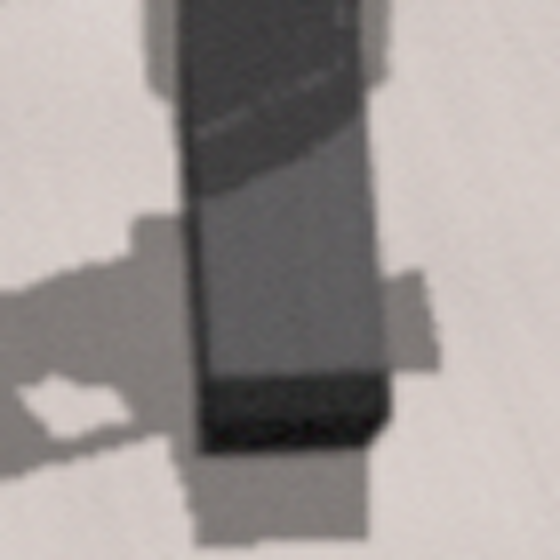

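send_rows --series '[[[0.5,-12,0,-9,0],[0.5,-25,0,-15,0],[0.5,-39,0,-21,0],[0.5,-53,0,-25,0],[0.5,-67,0,-28,0],[0.5,-82,0,-30,0],[0.5,-97,0,-30,0],[0.5,-111,0,-30,0],[0.5,-120,0,-29,0],[0.5,-120,0,-29,0]]]'

```text
clock: 7.55
eef_pos: [572.9, 106.2, 156.4]
eef_rot: [-3.142, 0.0, 1.482]
wrist_force: [-0.2, 1.1, -3.8]
finger_gap: 61.9
```

```bash
sed -i 's/binparts(576,124,0,.8)/binparts(576,124,0,1.4)/' d.py; python3 d.py; python3 -c "
from h import *
delta(590.8,293.3,31,1.483)
p=cam('side','s4'); cv2.imwrite('pics/s4c.png',cv2.resize(cv2.cvtColor(p['img'],4)[80:280,270:450],None,fx=3,fy=3))"
```

```text
[337.8, 156.1, 26.3, 78.2] 0.94
[268.9, 190.2, 70.1, 45.7] 0.72
[567.7  42.8  13.4  84.9] 0.469 tilt deg 48.6
[566.4  35.2  13.1  77.7] 0.426 tilt deg 44.5
[576.9 124.7  -3.8 154. ] 0.894 tilt deg 88.3
t 7.75 tcp [572.9 107.7 156.1] yaw 1.484 rot [-3.141  0.     1.484] gap 62.2 -> d [186.4   1.8 125.1] roll 0.0 j [0.12 0.42 1.49 0.   1.23 0.21] F [ 1.1  0.7 -3.2]
```

View pics/s4c.png

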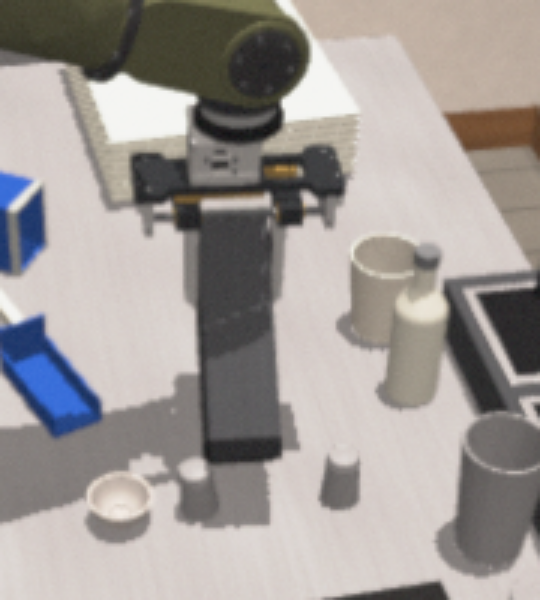

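The side view shows the bin carried at about 45° with the heel near (567,39) and about 13 mm up, because the pads hold the tilt at 10 N. I'll take it back to the spot, set the heel down, and pivot again with a much lighter grip.

send_rows --series '[[[0.5,12,0,0,0],[0.5,24,0,0,0],[0.5,36,0,0,0],[0.5,48,0,0,0],[0.5,60,0,0,0],[0.5,72,0,0,0],[0.5,84,0,0,0],[0.5,88,0,3,0],[0.5,88,0,6,0],[0.5,88,0,6,0]]]'

```text
clock: 8.8
eef_pos: [580.4, 194.7, 149.7]
eef_rot: [-3.141, 0.001, 1.483]
wrist_force: [0.5, -0.4, -3.7]
finger_gap: 62.3
```

```bash
sed -i 's/binparts(576,124,0,1.4)/binparts(576,124,0,.8)/' d.py; python3 d.py; python3 -c "
from h import *
delta(590.8,293.3,31,1.483)"
```

```text
[333.1, 134.5, 26.6, 79.9] 0.78
[296.5, 191.4, 70.1, 48.8] 0.61
[573.  124.4   6.4  79.2] 0.392 tilt deg 45.4
[573.5 124.8   5.7  80.1] 0.39 tilt deg 45.9
[573.6 123.8   7.9  78.6] 0.39 tilt deg 45.0
t 9.0 tcp [580.8 194.6 150.6] yaw 1.483 rot [3.141 0.    1.483] gap 61.5 -> d [ 99.2   1.3 119.6] roll -0.0 j [ 0.26  0.49  1.4  -0.    1.25  0.35] F [ 0.4 -0.4 -2.8]
```

send_rows --series '[[[0.5,0,0,2,0],[0.5,0,0,4,0],[0.5,0,0,6,0],[0.5,0,0,6,0]]]'

```text
clock: 9.4
eef_pos: [580.5, 194.9, 144.0]
eef_rot: [-3.141, 0.0, 1.483]
wrist_force: [0.1, 0.4, -3.7]
finger_gap: 61.9
```

send_rows --series '[[[0.5,0,0,2,0],[0.5,0,0,2,0],[0.5,0,0,2,0]]]'

```text
clock: 9.7
eef_pos: [580.6, 195.0, 142.4]
eef_rot: [-3.142, -0.0, 1.483]
wrist_force: [-0.4, -0.4, -3.2]
finger_gap: 61.8
```

send_rows --series '[[[0.5,0,0,2,0],[0.5,0,0,4,0],[0.5,0,0,6,0],[0.5,0,0,6,0]]]'

```text
clock: 10.1
eef_pos: [580.9, 195.3, 137.1]
eef_rot: [3.141, -0.001, 1.483]
wrist_force: [-0.8, 2.0, 1.0]
finger_gap: 62.0
```

```bash
python3 d.py; python3 -c "
from h import *
delta(590.8,293.3,31,1.483)"
```

```text
[331.3, 139.8, 28.2, 78.1] 0.85
[298.6, 198.6, 67.1, 41.6] 0.81
[574.4 116.1   1.9  70.1] 0.445 tilt deg 40.2
[573.7 122.8  -5.3  76. ] 0.412 tilt deg 43.5
[573.8 123.8  -4.5  77. ] 0.409 tilt deg 44.1
t 10.3 tcp [580.9 195.3 137. ] yaw 1.483 rot [ 3.141e+00 -1.000e-03  1.483e+00] gap 61.9 -> d [ 98.4   1.3 106.1] roll 0.0 j [0.26 0.51 1.42 0.   1.22 0.35] F [-1.5  3.6  4.8]
```

send_rows --series '[[[0.5,0,0,0,0],[0.5,0,0,0,0],[0.5,-6,0,-3,0],[0.5,-13,0,-6,0],[0.5,-20,0,-9,0],[0.5,-27,0,-11,0],[0.5,-34,0,-13,0],[0.5,-41,0,-14,0],[0.5,-48,0,-15,0],[0.5,-55,0,-16,0]]]' --newtons 3

```text
clock: 11.3
eef_pos: [575.7, 139.6, 152.5]
eef_rot: [-3.141, -0.0, 1.483]
wrist_force: [0.1, 0.2, -1.5]
finger_gap: 62.0
```

```bash
sed -i 's/binparts(576,124,0,.8)/binparts(576,124,0,1.1)/' d.py; python3 d.py; python3 -c "
from h import *
delta(590.8,293.3,31,1.483)"
```

```text
[333.1, 141.7, 29.4, 83.5] 0.65
[291.5, 190.7, 60.2, 49.7] 0.93
[573.5 108.2 -19.5  92.8] 0.501 tilt deg 53.2
[574.1 124.7  -6.2 109.7] 0.395 tilt deg 62.9
[574.1 125.1  -6.7 110.2] 0.396 tilt deg 63.2
t 11.5 tcp [575.8 140.  152.5] yaw 1.483 rot [-3.142  0.     1.483] gap 61.9 -> d [154.    1.5 121.4] roll 0.0 j [ 0.18  0.45  1.46 -0.    1.23  0.26] F [ 0.1 -0.5  0.8]
```

send_rows --series '[[[0.5,-7,0,-1,0],[0.5,-14,0,-1,0],[0.5,-22,0,-1,0],[0.5,-29,0,-1,0],[0.5,-36,0,0,0],[0.5,-43,0,1,0],[0.5,-50,0,2,0],[0.5,-57,0,4,0],[0.5,-64,0,6,0],[0.5,-70,0,8,0]]]'

```text
clock: 12.5
eef_pos: [569.7, 69.8, 144.3]
eef_rot: [3.142, 0.0, 1.483]
wrist_force: [-1.0, -0.7, 1.3]
finger_gap: 62.0
```

```bash
sed -i 's/binparts(576,124,0,1.1)/binparts(576,124,0,1.5)/;s/(20,70,140)/(110,155)/' d.py; python3 d.py; python3 -c "
from h import *
delta(590.8,293.3,31,1.483)
p=cam('side','s5'); cv2.imwrite('pics/s5c.png',cv2.resize(cv2.cvtColor(p['img'],4)[80:280,270:450],None,fx=3,fy=3))"
```

```text
[336.7, 158.7, 27.5, 76.9] 0.91
[291.3, 188.9, 32.9, 51.3] 0.58
[574.8 122.9 -10.8 142.7] 0.471 tilt deg 81.8
[574.9 124.2  -4.9 146.2] 0.478 tilt deg 83.8
t 12.7 tcp [569.7  70.4 144.3] yaw 1.483 rot [-3.141  0.     1.483] gap 61.9 -> d [223.9   1.5 113.3] roll 0.0 j [ 0.06  0.42  1.53 -0.    1.2   0.15] F [-0.5 -0.6  0.2]
```

View pics/s5c.png

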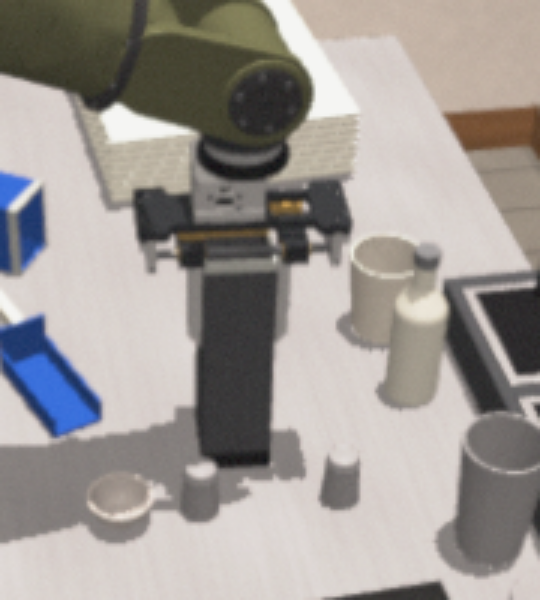

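send_rows --series '[[[0.5,-6,0,1,0],[0.5,-12,0,3,0],[0.5,-16,0,4,0],[0.5,-16,0,4,0],[0.75,-16,0,4,0],[0.9,-16,0,4,0],[0.9,-16,0,4,0],[0.9,-16,0,4,0]]]'

```text
clock: 13.55
eef_pos: [568.4, 54.7, 140.6]
eef_rot: [3.141, -0.0, 1.483]
wrist_force: [0.1, 0.0, 0.6]
finger_gap: 84.5
```

```bash
python3 d.py; python3 -c "
from h import *
delta(590.8,293.3,31,1.483)"
```

```text
[335.9, 160.9, 29.0, 74.7] 0.87
[287.6, 185.0, 33.6, 54.4] 0.92
[574.2 126.7 -10.7 155.5] 0.422 tilt deg 89.1
[574.3 128.3  -8.1 157.7] 0.424 tilt deg 90.4
t 13.75 tcp [568.3  54.6 140.5] yaw 1.483 rot [ 3.142 -0.     1.483] gap 84.4 -> d [239.8   1.5 109.5] roll 0.0 j [0.03 0.41 1.54 0.   1.18 0.12] F [-0.1 -0.6  0.4]
```

send_rows --series '[[[0.9,0,0,-40,0],[0.9,0,0,-85,0],[1,0,0,-125,0],[1,-30,-5,-130,8],[1,-75,-12,-130,16],[1,-120,-20,-130,24],[1,-165,-27,-130,32],[1,-210,-35,-130,40],[1,-255,-42,-130,48],[1,-300,-49,-130,56]]]'

```text
clock: 14.75
eef_pos: [492.5, -241.7, 270.6]
eef_rot: [3.141, -0.0, 0.5]
wrist_force: [0.9, 0.4, -0.4]
finger_gap: 93.9
```

send_rows --series '[[[1,0,0,20,8],[1,0,0,40,16],[1,0,0,50,17.5],[1,0,0,50,17.5],[1,0,0,50,17.5]]]'

```text
clock: 15.25
eef_pos: [493.6, -239.9, 221.2]
eef_rot: [3.141, -0.001, 0.204]
wrist_force: [-1.0, 0.6, 0.6]
finger_gap: 93.9
```

```bash
cat > e.py <<'E'
from h import *
np.set_printoptions(precision=3,suppress=True)
p=cam("wrist","w6")
rs=manip.silhouettes("scoop_handle",p); print([(r["rect"],r["conf"]) for r in rs])
m=rs[0]["pixels"].astype(np.float32)
for e in manip.silhouettes("cap0",p):
    if e["conf"]>.3: m=np.maximum(m,e["pixels"])
v,f=fit([(p,m)],SCOOP,(493.5,-240,.2),43); print(v,f)
delta(v[0],v[1],33,v[2])
i=p["img"].copy(); 
for q in place(SCOOP,*v,43): cv2.polylines(i,[cv2.convexHull(proj(p,q).astype(np.int32))],1,(255,0,0),1)
cv2.imwrite("pics/w6o.png",cv2.cvtColor(i,4))
a=cam("scene");b=cam("side");V=[]
for q,uv in((a,(300,215)),(b,(350,198))):
    k=max(manip.silhouettes("bin_center",q),key=lambda r:(r["pixels"]*render(q,place(BINUP,570,84,1.483))).sum()); print(k["rect"],k["conf"]); V.append((q,k["pixels"].astype(np.float32)))
print("bin up",fit(V,[box(-42,42,-31,31,0,220)],(570,84,1.483)))
E
python3 e.py
```

```text
[([0.0, 160.1, 70.5, 46.1], 0.96), ([301.3, 54.8, 41.9, 170.0], 0.8)]
[ 478.464 -259.992    0.341] 0.8242084980010986
t 15.4 tcp [ 493.6 -240.   221.4] yaw 0.202 rot [ 3.141 -0.001  0.202] gap 94.0 -> d [-19.1  16.4 188.4] roll -8.0 j [-0.52  0.29  1.51 -0.    1.34  0.85] F [ 0.1 -1.1  0.2]
[284.5, 185.5, 37.6, 57.2] 0.64
[338.0, 197.8, 25.1, 32.0] 0.66
bin up (array([571.246,  84.357,   1.48 ]), np.float64(0.4799346625804901))
```

View pics/w6o.png

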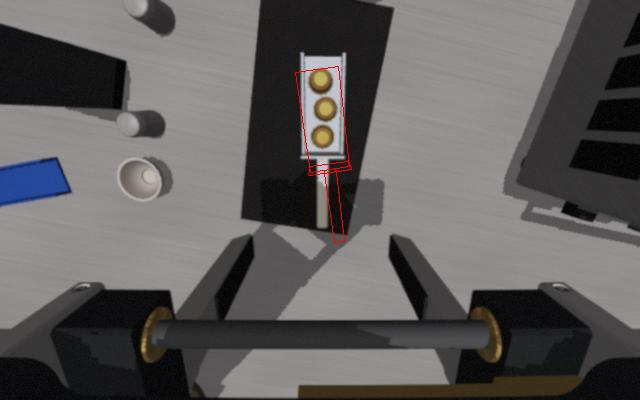

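The wrist view shows the real scoop at (322,140) with its three capsules. The first hit was the blue decoy, so I'll refit on the second.

```bash
sed -i 's/m=rs\[0\]/m=min(rs,key=lambda r:abs(r["rect"][0]+r["rect"][2]\/2-322))/; /^a=cam/,$d' e.py; python3 e.py; python3 - <<'E'
from h import *
a=cam("scene");b=cam("side");
for n in(a,b):
    k=max(manip.silhouettes("bin_center",n),key=lambda r:(r["pixels"]*render(n,place(BINUP,571,84,1.48))).sum());print(k["rect"],k["conf"],fit([(n,k["pixels"].astype(np.float32))],BINUP,(571,84,1.48)))
E
```

```text
[([0.0, 161.3, 72.5, 44.4], 0.89), ([300.4, 53.0, 41.8, 173.9], 0.6)]
[ 488.358 -242.469    0.201] 0.08894675970077515
t 15.75 tcp [ 493.3 -240.   220.5] yaw 0.201 rot [ 3.142 -0.     0.201] gap 94.2 -> d [ -5.4   1.4 187.5] roll 0.0 j [-0.52  0.29  1.52  0.    1.33  0.85] F [ 0.2  0.6 -0. ]
[283.9, 183.9, 37.0, 56.9] 0.76 (array([571.39706443,  84.42699364,   1.46439036]), np.float64(0.04978501796722412))
[338.2, 198.5, 24.5, 31.2] 0.43 (array([580.01438895,  97.3888784 ,   1.35865534]), np.float64(0.9229262471199036))
```

send_rows --series '[[[1,-5,1.5,45,0],[1,-5,1.5,90,0],[1,-5,1.5,135,0],[1,-5,1.5,170,0],[1,-5,1.5,188,0],[1,-5,1.5,188,0],[0,-5,1.5,188,0],[0,-5,1.5,188,0],[0,-5,1.5,188,0],[0,-5,1.5,188,0]]]' --newtons 50

```text
clock: 16.95
eef_pos: [489.0, -242.7, 33.3]
eef_rot: [3.141, -0.001, 0.2]
wrist_force: [-0.7, 0.6, 0.5]
finger_gap: 65.1
```

send_rows --series '[[[0,0,0,0,0],[0,0,0,0,0],[0,0,0,0,0],[0,0,0,0,0]]]'

```text
clock: 17.35
eef_pos: [488.7, -242.5, 32.5]
eef_rot: [3.142, -0.0, 0.2]
wrist_force: [-0.5, -0.2, 0.3]
finger_gap: 33.2
```

send_rows --series '[[[0,0,0,0,0],[0,0,0,0,0],[0,0,0,0,0],[0,0,0,0,0],[0,0,0,-5,0],[0,0,0,-15,0],[0,0,0,-30,0],[0,0,0,-45,0],[0,0,0,-60,0],[0,0,0,-60,0]]]'

```text
clock: 18.35
eef_pos: [489.6, -243.0, 94.9]
eef_rot: [3.139, -0.003, 0.2]
wrist_force: [0.4, 0.3, -1.7]
finger_gap: 13.5
```

```bash
cat > f.py <<'E'
from h import *
import sys
T=tool(); G=T[:3,3]-11*T[:3,2]; yaw=np.arctan2(T[1,0],T[0,0])
def sp(th,dx,dz=0):   # th lip-down deg
    t=np.radians(th);c,s=np.cos(t),np.sin(t); out=[]
    for q in SCOOP:
        q=q+[dx,0,dz]; q=np.c_[q[:,0]*c+q[:,2]*s,q[:,1],-q[:,0]*s+q[:,2]*c]; out.append(q@R.from_euler('z',yaw).as_matrix().T+G)
    return out
V=[]; ncap={}
for n in sys.argv[1].split(","):
    p=cam(n,f"f_{n}"); rs=manip.silhouettes("scoop_handle",p)
    if not rs: print(n,"none"); continue
    k=max(rs,key=lambda r:max((r["pixels"]*render(p,sp(t,0))).sum() for t in(0,30,60,90)))
    m=k["pixels"].astype(np.float32); cs=[e for e in manip.silhouettes("cap0",p) if e["conf"]>.3]
    for e in cs: m=np.maximum(m,e["pixels"])
    print(n,k["conf"],[ (np.round(e["rect"]).tolist(),round(e["conf"],2)) for e in cs])
    cost=lambda v:1-np.minimum(r:=render(p,sp(v[0],v[1])),m).sum()/np.maximum(r,m).sum()
    o=min((minimize(cost,[t,0],method='Nelder-Mead',options=dict(initial_simplex=[[t,0],[t+10,0],[t,8]],xatol=.3)) for t in (0,25,50,80)),key=lambda o:o.fun)
    print("  tilt,dx",o.x.round(1),round(float(o.fun),3))
delta(0,0,0)
E
python3 f.py side,scene,wrist
```

```text
side 0.7 [([364.0, 292.0, 8.0, 3.0], 0.53), ([374.0, 285.0, 13.0, 12.0], 0.53), ([388.0, 275.0, 14.0, 17.0], 0.43)]
  tilt,dx [3.4 5.3] 0.42
scene 0.81 [([212.0, 200.0, 6.0, 10.0], 0.65)]
  tilt,dx [13. -1.] 0.369
wrist 0.87 [([296.0, 121.0, 50.0, 48.0], 0.93), ([302.0, 62.0, 46.0, 57.0], 0.72), ([293.0, 0.0, 50.0, 57.0], 0.67)]
  tilt,dx [0.  3.7] 0.071
t 18.8 tcp [ 488.5 -242.4   92.1] yaw 0.2 rot [-3.141  0.     0.2  ] gap 13.6 -> d [-430.5 -334.8   92.4] roll 0 j [-0.53  0.42  1.66 -0.    1.06  0.84] F [ 0.2  0.4 -1.6]
```

View pics/f_wrist.png

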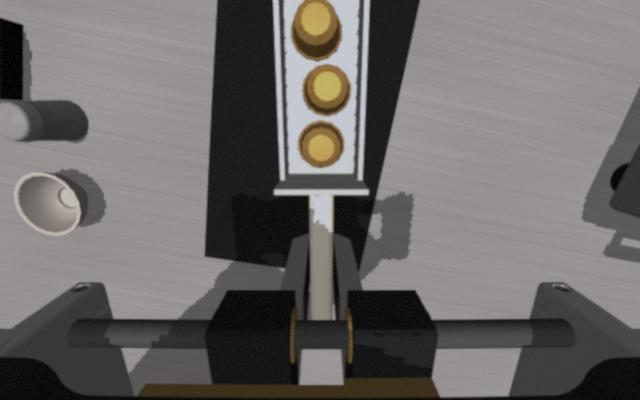

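send_rows --series '[[[0,1,-2,-3,-1],[0,3,-5,-10,-2.5],[0,7,-11,-20,-5],[0,12,-20,-32,-8],[0,18,-30,-46,-12],[0,24,-41,-62,-16],[0,31,-52,-78,-20],[0,37,-63,-94,-25],[0,44,-74,-109,-29],[0,50,-84,-124,-33]]]' --newtons 55

```text
clock: 19.8
eef_pos: [521.2, -149.3, 217.8]
eef_rot: [3.141, -0.0, 0.781]
wrist_force: [1.0, -0.2, -0.4]
finger_gap: 13.5
```

```bash
python3 -c "
from h import *
delta(559.7,-37,354,1.475)"
```

```text
t 19.8 tcp [ 521.2 -149.3  217.8] yaw 0.781 rot [ 3.141 -0.     0.781] gap 13.5 -> d [ 106.5  -52.6 -136.2] roll -39.8 j [-0.35  0.28  1.54  0.    1.32  0.44] F [ 1.  -0.2 -0.4]
```

send_rows --series '[[[0,11,-5,-14,-4],[0,22,-11,-28,-8.5],[0,34,-17,-43,-13],[0,46,-23,-59,-17],[0,59,-29,-75,-22],[0,72,-35,-92,-27],[0,85,-42,-109,-32],[0,95,-47,-122,-36],[0,103,-51,-132,-39],[0,106,-52,-136,-40]]]'

```text
clock: 20.8
eef_pos: [560.3, -37.9, 354.0]
eef_rot: [3.14, 0.0, 1.478]
wrist_force: [0.4, 0.6, -1.8]
finger_gap: 13.6
```

```bash
cat > g.py <<'E'
from h import *
p=cam("wrist","w8"); a=cam("scene","sc8")
print([(np.round(r["rect"]).tolist(),round(r["conf"],2)) for r in manip.find_in("bin_center",p)],[(np.round(r["rect"]).tolist(),round(r["conf"],2)) for r in manip.find_in("cap0",p)])
C=np.array([571.4,84.4]); q=box(-42,42,-31,31,220,220)[::2]; M=R.from_euler('z',1.475).as_matrix()
i=p["img"].copy(); cv2.polylines(i,[cv2.convexHull(proj(p,q@M.T+[*C,0]).astype(np.int32))],1,(255,0,0),1); cv2.imwrite("pics/w8o.png",cv2.cvtColor(i,4))
delta(559.7,-37,354,1.475)
E
python3 g.py; python3 f.py wrist
```

```text
[] [([297.0, 119.0, 48.0, 49.0], 0.96), ([302.0, 60.0, 48.0, 58.0], 0.69), ([292.0, 0.0, 50.0, 61.0], 0.69)]
t 21.0 tcp [559.9 -39.  352. ] yaw 1.474 rot [-3.141  0.     1.474] gap 13.5 -> d [ 2.  -0.4 -2. ] roll -0.1 j [-0.13  0.27  1.25 -0.    1.63 -0.04] F [-1.4  0.2 -2.8]
wrist 0.56 [([291.0, 0.0, 52.0, 62.0], 0.84), ([304.0, 61.0, 44.0, 58.0], 0.78), ([298.0, 120.0, 45.0, 50.0], 0.68), ([418.0, 161.0, 72.0, 59.0], 0.53)]
  tilt,dx [-0.9  5.3] 0.179
t 21.15 tcp [559.9 -39.2 352. ] yaw 1.474 rot [-3.141  0.     1.474] gap 13.5 -> d [ -15.3 -560.8  352.4] roll 0 j [-0.14  0.27  1.25 -0.    1.63 -0.04] F [ 0.1 -0.  -1. ]
```

View pics/w8o.png

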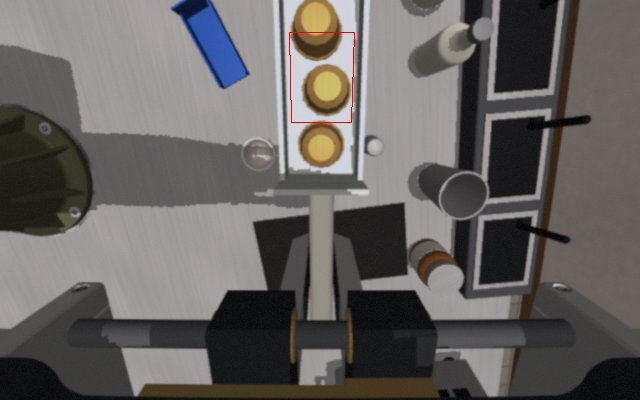

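send_rows --series '[[[0,2,0,-2,0],[0,2,0,-2,0],[0,2,0,-2,0]]]' --newtons 8

```text
clock: 21.45
eef_pos: [560.3, -36.9, 354.5]
eef_rot: [3.142, 0.0, 1.474]
wrist_force: [-0.1, 1.7, -1.2]
finger_gap: 14.2
```

```bash
python3 f.py wrist
```

```text
wrist 0.87 [([304.0, 144.0, 34.0, 43.0], 0.96), ([307.0, 103.0, 32.0, 42.0], 0.78), ([310.0, 102.0, 18.0, 11.0], 0.57)]
  tilt,dx [52.8 13.2] 0.151
t 21.6 tcp [560.4 -36.8 354.5] yaw 1.475 rot [ 3.141 -0.     1.475] gap 14.0 -> d [ -17.4 -561.4  354.4] roll 0 j [-0.13  0.27  1.24  0.    1.63 -0.03] F [ 0.  -0.2 -0.4]
```

```bash
cat > k.py <<'E'
from h import *
import sys
w=cam("wrist")["img"];s=cam("side")["img"];c=cam("scene")["img"]
o=np.zeros((600,800,3),np.uint8)
o[:300,:480]=cv2.resize(w,(480,300)); o[300:,:400]=cv2.resize(s[120:270,270:470],(400,300)); o[300:,400:]=cv2.resize(c[130:250,230:390],(400,300))
cv2.imwrite("pics/"+sys.argv[1],cv2.cvtColor(o,4))
E
python3 k.py k9.png
```

```text
(no output)
```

View pics/k9.png

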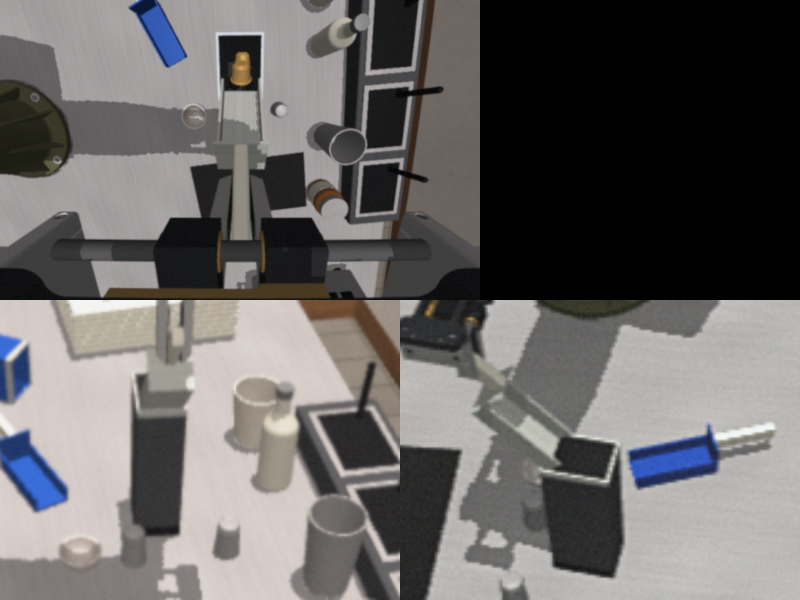

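The capsules slid down the pan and through the mouth; the scene view, taken last, shows the pan empty with its lip at the near rim. I'll tighten the grip, lift straight up and check.

send_rows --series '[[[0,0,0,0,0],[0,0,0,0,0],[0,0,0,0,0],[0,0,0,-6,0],[0,0,0,-15,0],[0,0,0,-30,0],[0,0,0,-45,0],[0,0,0,-50,0]]]' --newtons 40

```text
clock: 22.55
eef_pos: [560.5, -36.9, 406.6]
eef_rot: [3.139, 0.0, 1.474]
wrist_force: [0.1, -0.5, -1.4]
finger_gap: 13.9
```

```bash
python3 f.py wrist,scene,side; python3 - <<'E'
from h import *
a=cam("scene")
k=max(manip.silhouettes("bin_center",a),key=lambda r:(r["pixels"]*render(a,place(BINUP,571,84,1.48))).sum());print(k["rect"],k["conf"],fit([(a,k["pixels"].astype(np.float32))],BINUP,(571,84,1.48)))
delta(488.4,-242.5,150,.2)
E
```

```text
wrist 0.6 [([306.0, 80.0, 17.0, 21.0], 0.64), ([311.0, 98.0, 12.0, 6.0], 0.64), ([319.0, 74.0, 12.0, 25.0], 0.6)]
  tilt,dx [57.3 18.1] 0.165
scene 0.89 []
  tilt,dx [48.7  7.8] 0.257
side 0.97 []
  tilt,dx [48.7 27.6] 0.171
t 23.0 tcp [560.3 -36.8 404.1] yaw 1.475 rot [-3.141 -0.     1.475] gap 13.7 -> d [ -17.2 -561.   404.4] roll 0 j [-0.13  0.27  1.13  0.    1.74 -0.03] F [-0.1  0.2 -1.6]
[284.1, 183.7, 36.6, 57.4] 0.86 (array([572.61756574,  85.18986036,   1.50312946]), np.float64(0.03372830152511597))
t 23.1 tcp [560.3 -36.9 404.3] yaw 1.475 rot [-3.141 -0.     1.475] gap 13.8 -> d [-211.6  -51.7  254.3] roll 73.0 j [-0.13  0.27  1.13  0.    1.74 -0.03] F [ 0.2 -0.3 -1. ]
```

send_rows --series '[[[0,-10,1,0,0],[0,-30,4,0,4],[0,-55,7,0,11],[0,-80,11,0,19],[0,-105,14,10,27],[0,-130,18,20,35],[0,-150,20,30,43],[0,-168,23,40,51],[0,-180,24,50,59],[0,-188,25,60,66]]]' --newtons 50

```text
clock: 24.1
eef_pos: [566.8, -228.1, 343.7]
eef_rot: [-3.141, 0.0, 0.316]
wrist_force: [-0.3, 0.1, -1.5]
finger_gap: 13.8
```

send_rows --series '[[[0,0,0,10,5],[0,0,0,30,7],[0,0,0,55,7],[0,0,0,80,7],[0,0,0,100,7],[0,0,0,120,7],[0,0,0,135,7],[0,0,0,145,7],[0,0,0,145,7]]]'

```text
clock: 25.0
eef_pos: [566.6, -226.6, 198.2]
eef_rot: [-3.14, 0.002, 0.2]
wrist_force: [-0.3, 0.4, -1.6]
finger_gap: 14.0
```

```bash
cat >> f.py <<'E'
V=[]
for n in("side","scene","wrist"):
    p=cam(n); rs=manip.silhouettes("scoop_handle",p)
    if rs: V.append((p,max(rs,key=lambda r:max((r["pixels"]*render(p,sp(t,0))).sum() for t in(0,30,60,90)))["pixels"].astype(np.float32)))
def cost(v):
    s=0
    for p,m in V: r=render(p,sp(*v)); s+=1-np.minimum(r,m).sum()/np.maximum(r,m).sum()
    return s/len(V)
o=min((minimize(cost,[t,5,0],method='Nelder-Mead',options=dict(initial_simplex=[[t,5,0],[t+10,5,0],[t,15,0],[t,5,8]],xatol=.3)) for t in (30,60)),key=lambda o:o.fun); print("joint",o.x.round(1),o.fun,"G",G.round(1))
L=np.mean([q for q in sp(*o.x)[0] if 1],0); q=sp(*o.x)[0]; lo=q[[4,6]].mean(0); print("lip bottom",lo.round(1))
p=cam("side");m=manip.silhouettes("mat_center",p)
if m: b=cv2.boxPoints(cv2.minAreaRect(np.argwhere(m[0]["pixels"])[:,::-1].astype(np.float32))); print("mat",onz(p,cv2.convexHull(np.argwhere(m[0]["pixels"])[:,::-1].astype(np.float32))[::4,0],3)[:,:2].round(0).tolist())
E
python3 f.py wrist
```

```text
wrist 0.97 []
  tilt,dx [57.2 15.3] 0.095
t 25.15 tcp [ 567.4 -226.7  200.4] yaw 0.2 rot [ 3.141e+00 -1.000e-03  2.000e-01] gap 13.4 -> d [-511.2 -335.2  199.6] roll 0 j [-0.44  0.45  1.35 -0.    1.34  0.93] F [ 1.1 -0.1 -0.9]
joint [47.5  6.5 -3. ] 0.4565525949001312 G [ 566.7 -226.6  209.2]
lip bottom [ 645.7 -210.6   57.3]
mat [[720.0, -282.0], [430.0, -300.0], [413.0, -160.0], [477.0, -135.0], [711.0, -136.0]]
```

send_rows --series '[[[0,0,0,8,0],[0,0,0,18,0],[0,0,0,28,0],[0,0,0,34,0],[0,0,0,36,0],[0,0,0,36,0]]]' --newtons 16

```text
clock: 26.15
eef_pos: [567.1, -226.4, 163.1]
eef_rot: [-3.141, 0.0, 0.2]
wrist_force: [0.9, -1.1, -1.8]
finger_gap: 14.3
```

```bash
sed -i 's/^V=\[\]$/V=[]/; s/print("joint"/[print("each",round(float(1-np.minimum(r:=render(p,sp(*o.x)),m).sum()\/np.maximum(r,m).sum()),2),np.argwhere(m).mean(0).round(0)) for p,m in V]; print("joint"/' f.py; python3 f.py wrist,side,scene
```

```text
wrist 0.88 [([0.0, 98.0, 103.0, 98.0], 0.54)]
  tilt,dx [55.5 13.3] 0.513
side 0.7 []
  tilt,dx [49.6  7.2] 0.295
scene 0.7 []
  tilt,dx [60.8 22.4] 0.149
t 26.6 tcp [ 567.2 -226.4  163.6] yaw 0.2 rot [ 3.141 -0.     0.2  ] gap 13.9 -> d [-510.8 -334.8  163.4] roll 0 j [-0.44  0.48  1.4   0.    1.27  0.93] F [ 0.1 -1.2 -2. ]
each 0.24 [281. 386.]
each 0.23 [217. 212.]
each 0.15 [196. 321.]
joint [48.6 10.1 -5. ] 0.20455189049243927 G [ 567.1 -226.4  174.1]
lip bottom [ 644.3 -210.7   16.8]
mat [[716.0, -285.0], [483.0, -297.0], [419.0, -295.0], [413.0, -141.0], [698.0, -127.0], [717.0, -204.0]]
```

send_rows --series '[[[0,0,0,2,0],[0,0,0,4,0],[0,0,0,6,0],[0,0,0,8,0],[0,0,0,8,0]]]'

```text
clock: 27.5
eef_pos: [567.0, -226.3, 155.0]
eef_rot: [-3.141, 0.0, 0.2]
wrist_force: [0.4, -0.1, -1.4]
finger_gap: 13.8
```

send_rows --series '[[[0,0,0,2,0],[0,0,0,4,0],[0,0,0,4,0]]]'

```text
clock: 27.8
eef_pos: [567.0, -226.3, 151.1]
eef_rot: [-3.141, 0.0, 0.2]
wrist_force: [-0.2, -0.3, -1.8]
finger_gap: 14.0
```

send_rows --series '[[[0,0,0,2,0],[0,0,0,4,0],[0,0,0,4,0]]]'

```text
clock: 28.1
eef_pos: [567.0, -226.3, 147.1]
eef_rot: [-3.141, 0.0, 0.2]
wrist_force: [-0.2, -0.0, -0.6]
finger_gap: 13.6
```

send_rows --series '[[[0,0,0,1,0],[0,0,0,2,0],[0,-7,0,6,0],[0,-15,0,10,0],[0,-21,0,14,0],[0,-27,0,18,0],[0,-33,0,23,0],[0,-39,0,28,0],[0,-44,0,33,0],[0,-49,0,38,0]]]' --newtons 4

```text
clock: 29.1
eef_pos: [518.7, -236.2, 109.0]
eef_rot: [-3.142, 0.0, 0.2]
wrist_force: [0.2, 0.7, -0.5]
finger_gap: 13.8
```

```bash
python3 f.py scene
```

```text
scene 0.78 []
  tilt,dx [40.8 12.6] 0.21
t 29.25 tcp [ 518.8 -236.2  109.1] yaw 0.2 rot [-3.141  0.     0.2  ] gap 14.0 -> d [-461.5 -334.6  109.5] roll 0 j [-0.49  0.45  1.57  0.    1.12  0.88] F [0.3 0.  1. ]
each 0.3 [297. 374.]
each 0.24 [219. 215.]
each 0.12 [165. 321.]
joint [30.9  7.3 -7.6] 0.2184106558561325 G [ 518.7 -236.2  120. ]
lip bottom [ 635.4 -212.5   -6.8]
mat [[715.0, -282.0], [432.0, -300.0], [415.0, -183.0], [429.0, -137.0], [707.0, -132.0]]
```

send_rows --series '[[[0,-10,0,12,0],[0,-15,0,18,0],[0,-19,0,24,0],[0,-23,0,31,0],[0,-26,0,38,0],[0,-30,0,45,0],[0,-33,0,52,0],[0,-36,0,59,0],[0,-38,0,66,0],[0,-38,0,66,0]]]'

```text
clock: 30.65
eef_pos: [481.3, -243.5, 42.4]
eef_rot: [-3.141, 0.001, 0.2]
wrist_force: [-0.2, -0.4, -0.2]
finger_gap: 13.9
```

```bash
sed -i 's/for t in (30,60))/for t in (0,20,40))/' f.py; python3 f.py scene
```

```text
scene 0.84 []
  tilt,dx [18.4 -0.5] 0.189
t 30.8 tcp [ 482.  -243.7   43.6] yaw 0.201 rot [ 3.142 -0.     0.201] gap 14.1 -> d [-423.8 -334.9   43.5] roll 0 j [-0.54  0.48  1.7   0.    0.96  0.83] F [-0.7 -0.8 -1. ]
each 0.36 [308. 372.]
each 0.18 [219. 217.]
each 0.04 [119. 321.]
joint [  1.4   2.4 -11.7] 0.19311022758483887 G [ 481.3 -243.5   53.4]
lip bottom [ 639.2 -211.5   -2.2]
mat [[714.0, -284.0], [430.0, -300.0], [414.0, -195.0], [426.0, -136.0], [707.0, -132.0], [717.0, -267.0]]
```

send_rows --series '[[[0,0,0,2,0],[0,0,0,4,0],[0,0,0,4,0],[0.4,0,0,4,0],[0.4,0,0,4,0],[0.4,0,0,4,0],[0.4,0,0,0,0],[0.4,0,0,-20,0],[0.4,0,0,-60,0],[0.4,0,0,-100,0]]]' --newtons 3

```text
clock: 32.2
eef_pos: [481.6, -243.5, 144.7]
eef_rot: [-3.141, 0.001, 0.2]
wrist_force: [-0.1, 0.6, 0.6]
finger_gap: 37.5
```

send_rows --series '[[[0.4,0,0,-40,0],[0.4,0,0,-80,0],[0.4,0,0,-90,0],[0.4,0,0,-90,0]]]'

```text
clock: 32.6
eef_pos: [482.2, -243.9, 234.9]
eef_rot: [3.14, -0.002, 0.2]
wrist_force: [0.6, 0.0, 0.3]
finger_gap: 37.7
```

```bash
sed -e 's/(493.5,-240,.2),43/(485,-243,.2),43/' e.py > e2.py; python3 e2.py; python3 k.py k10.png; python3 - <<'E'
from h import *
o=cv2.imread("pics/k10.png"); a=cam("scene"); b=cam("side")
for p in(a,b):
    k=max(manip.silhouettes("bin_center",p),key=lambda r:(r["pixels"]*render(p,place(BINUP,571,84,1.48))).sum());print(k["rect"],k["conf"],fit([(p,k["pixels"].astype(np.float32))],BINUP,(571,84,1.48)))
o[:300,480:]=cv2.resize(cv2.cvtColor(b["img"],4)[220:344,290:422],(320,300)); o[300:,:400]=cv2.resize(cv2.cvtColor(b["img"],4)[120:270,270:470],(400,300)); o[300:,400:]=cv2.resize(cv2.cvtColor(a["img"],4)[150:300,180:380],(400,300))
cv2.imwrite("pics/k10.png",o)
E
```

```text
[([0.0, 153.5, 76.4, 45.9], 0.76), ([301.5, 55.5, 40.7, 164.7], 0.7)]
[ 536.842 -234.685    0.17 ] 0.7806450724601746
t 32.75 tcp [ 481.4 -243.4  231.8] yaw 0.2 rot [-3.14   0.002  0.2  ] gap 37.5 -> d [ 56.5   2.8 198.6] roll 1.8 j [-0.54  0.26  1.52 -0.    1.36  0.83] F [ 0.6 -0.3 -0.4]
[283.7, 185.3, 33.8, 54.3] 0.64 (array([570.19341405,  84.25900469,   1.53785255]), np.float64(0.06149947643280029))
[341.5, 156.3, 21.3, 62.3] 0.84 (array([584.22124977, 101.41065509,   1.32438838]), np.float64(0.8261825442314148))
```

View pics/k10.png

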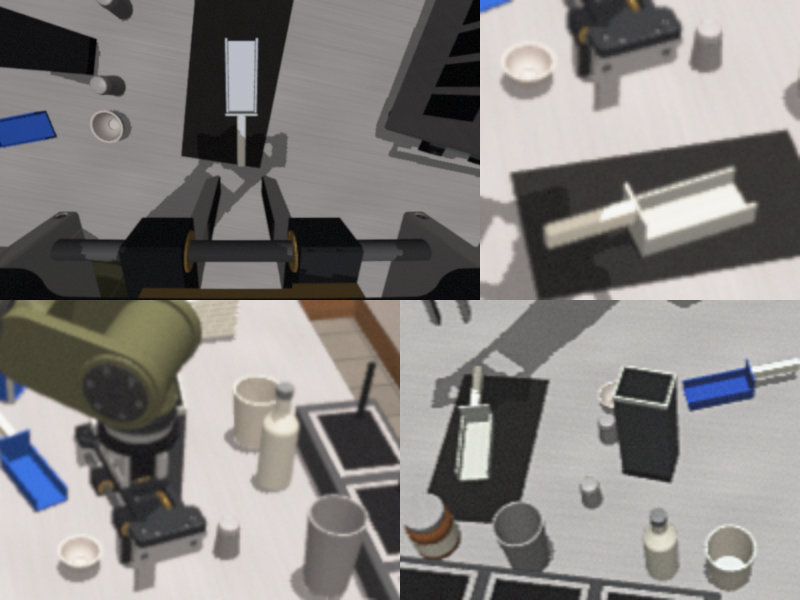

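```bash
python3 -c "
from h import *
print(manip.sign_off())"
```

```text
the job is handed in; nothing more can be done
None
```

The bin is standing upright on its spot, the capsules went into it, and the scoop is back flat and empty on its mat. I signed the job off at about 33 s of the 72 s allowed.

**What I did**
- **Bin:** I pivoted it up on its heel between lightly closed pads. The first try, at 10 N grip, went wrong. The pads held the tilt, so the bin was carried about 85 mm with its heel an estimated 10–20 mm off the counter. The limit is 30 mm, but the task said not to lift or drag the foot. I took it back to the start, set the heel down, and tilted it up at 3 N without it sliding.
- **Capsules:** I carried the scoop level over the bin and eased the grip so its open edge dropped into the mouth.
- **Scoop:** I rotated it back flat with its lip against the mat, released it, and backed the gripper away.

**Last checks**
- **Bin:** the scene camera puts it upright at about (570, 84) mm. The heel is then about 2 mm from where it was.
- **Scoop:** the final picture shows it flat and empty on the mat, roughly 5–10 mm behind its original place.
- **Bystanders:** the ones in the final picture look unmoved.
- **Capsules:** just after tipping, the wrist camera gave three capsule detections, which I took to be inside the bin mouth. I did not look into the bin again afterwards.
- **Checks that failed:** the final side-view bin fit and wrist-view scoop fit were unusable. The gripper was in front of the bin, and I put the scoop fit down to a bad detection mask. I relied on the scene view and the pictures instead.

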